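# Hang the brass lamp on the side hook

### The job

Hang the larger of the two brass lamps that have an open arched handle on the iron side hook: bring it in from the side so that the hook's tip passes through the opening under the arch, then lower it, still held, into the dip of the hook and let go, so that it hangs still and upright. Do not drop it in, and leave the smaller arched lamp and the solid-stemmed lamp standing where they are.

Things in the scene. Friction and masses are not known exactly. Their poses are not given: they have to be found in the camera images.
- lamp_mid (a point): Lamp to hang: brass, 166 mm tall, 0.4 kg; point: its centre, z up. Bowl 82 mm wide, top 33 mm below the point. Over it an arch of 8 mm bar in the x-z plane, opening facing y: 64 mm wide, sides straight to 9 mm above the point, then sloping to a peak on the axis, underside 29 mm above the point. Above it a flat grip tab, 26 (x) x 12 (y) x 32 mm, centre 67 mm above the point. Half turn = same.
- hook_throat (a point): Fixed iron stand's hook of 8 mm bar. Point: middle of the throat, on the bar's top, where the arch rests, 210 mm above the table. z up; x level from tip to post (opens to -x). Throat floor flat for 20 mm along x, steep sides 16 mm high; upturned tip ends 23 mm away at -x, 16 mm up. Post 77 mm away at +x, nothing over 18 mm above the point. Foot 130 x 100 x 18 mm under the hook.
- small_mid (a point): The smaller lamp of the same shape, brass, 108 mm tall, 53 mm across; the point is its centre, 54 mm above its underside. To be left alone.
- table_mid (a point): The solid-stemmed table lamp, brass, 166 mm tall, bowl 82 mm across, with a turned solid stem in place of the arch and the same flat tab on top; the point is its centre, 83 mm above its underside. To be left alone.
Mind the look-alikes: they are no part of the job. Leave any black or turquoise look-alike of the part that bears lamp_mid alone.

How it is judged:
By the outcome, as a careful person would: the job done as asked, in the order asked, and still so for the second after the job is handed in, with the robot touching nothing.
It also fails if it takes over 45 s, if anything falls off the work surface, if the arm or the gripper's body presses on something with over 40 N, if the wrist force passes 120 N, or if a joint passes its speed limit or range.

### The arm

A 7-joint arm with a two-finger parallel gripper is mounted at the origin on the work surface. World frame = base frame: x ahead of the robot, y to its left, z up, the work surface at z = 0. Lengths are in m, angles in rad, forces in N, time in s.
With the tool pointing down it reaches from about 0.425 to 0.8 m from the base axis. Payload 8.3 kg.
Tool frame: the origin (TCP) lies at the very end of the fingers, on their centre line; the grasp point (between the pads) lies 19 mm behind it; z points along the fingers, y is the line along which they close (so a half turn about z gives the same grasp; the last joint's range is limited). The gripper opens to 85 mm and grips with 20 to 120 N. Pads are 22 mm wide; open, the fingers measure 114 mm over their backs; the gripper's body (76 mm by 85 mm) begins 54 mm behind the grasp point. The pads swing forward as they close: fully open they stand 13 mm farther back than shut.
Start: joints at [1.056, 0.383, 0.016, 1.37, -0.006, 1.388, -0.046], TCP at [0.273, -0.562, 0.231] pointing down, gripper open.
Joint ranges: [-2.95, 2.95], [-0.25, 2.06], [-1.52, 1.56], [0.18, 2.33], [-1.44, 4.58], [0.02, 2.06], [-3.01, 3.01]. Speed limits (rad/s): [2.39, 2.39, 3.01, 3.01, 3.14, 3.14, 3.14].

### API

Orientations are given as a unit quaternion [w, x, y, z].
In Python, from bench import bot, cams, workorder gives the robot as it stands.
- The arm moves only by the tool servo_tool, never from a script. Its argument "plan" is a list of rows, each a list of 3 entries, a list of its own where there are three numbers: the shift along the tool's x, y, z as a fraction of full scale, then the turn, a rotation vector about the tool's x, y, z as a fraction of full scale, then the finger opening in mm, from 0 to 85.4. A call has 1 to 8 rows; each row is the pose to reach, as a shift and turn from the pose commanded when the call began, along the tool's axes at that moment; what a row does not reach only later rows make up. Full scale, the value 1, is 12 cm for a shift and 60 degrees for a turn. A row lasts 1/8 s, in which the tool goes at most 62.5 mm and 10.7 degrees, less where a joint would pass 70% of its speed; a pose out of reach is approached as far as the arm can. A call with a number of a shift or a turn outside -1 to 1 is refused whole. A call with a gripper value outside its range is refused whole. The fingers move at their own pace and stop on an object; the grip force is fixed at half the most. Time passes only in rows, so rows that repeat a pose let the fingers close. It gives the time, the measured TCP pose, the force, the opening and the grip force at its end, in the units of the state.
- bot.state(): the state, without advancing time (a new reading comes with each control period).
- cams.capture(name): name is "scene" or "top" or "wrist"; returns a dict with "color" (420x560x3 uint8, red, green, blue), "K" (3x3 intrinsics, pixels), "eye" and "attitude" of the camera in the world. Camera axes: x right, y down, z forward; pixel columns grow to the right and rows downward; lengths in m; the calibration is good to about 2 mm. The wrist camera is an equidistant fisheye: a pixel r from the principal point sees the ray r / f radians off the axis. A picture is of the moment at which its call begins. There is no depth.
- workorder.sign_off(): hands the job in; it is judged then, once.
The state is a dict: "time_s": time; "qpos": joint angles; "joint_vel": joint speeds; "effort": joint torques, N m; "tool_pos": TCP position; "eef_rot": TCP orientation; "contact_force": force on the tool from outside, world axes, zero at the start; "torque": the same for the moment, N m; "grip_width": finger opening in m; "gripper_force": force on a finger pad.
Only numpy, scipy, OpenCV 4.12 (cv2) and the standard library are available. Lean on these libraries where they do the work, as an engineer would, in place of code of your own. Each camera call takes 0.05 s, during which the arm holds its last target. There are 200 camera calls.

## Working session

There is one attempt and no reset: what is moved stays moved. The work goes in short steps, Python scripts to look and compute and a tool call to move; the robot and the scene stay as the last step left them, time stands still between calls to the robot, and variables do not carry over. Pictures are saved under pics/ and viewed, at most 10 in all, crops included, and the job is handed in when it is done.

Besides the shell and the picture viewer there is one more tool, called after "Call:" as name(argument=value, ...) on one line, values as JSON. servo_tool: Moves the arm, as the interface text tells. Shift numbers are shares of 12 cm and turn numbers shares of 60 degrees, none past 1 either way. Its arguments: {"type":"object","properties":{"plan":{"type":"array"}},"required":["plan"]}

```bash
mkdir -p pics; ls
cat > h.py <<'E'
import numpy as np, cv2
from scipy.spatial.transform import Rotation as R
from bench import bot, cams, workorder
def cap(n,save=None):
    c=cams.capture(n)
    if save: cv2.imwrite('pics/%s.png'%save,c['color'][:,:,::-1])
    return c
E
python3 - <<'E'
from h import *
for n in ['scene','top','wrist']:
    c=cap(n,n+'0'); print(n,c['K'].tolist(),c['eye'],c['attitude'])
    np.save('pics/%s0.npy'%n,c,allow_pickle=True)
print(bot.state())
a=[cv2.imread('pics/%s0.png'%n) for n in ['scene','top']]
E
```

```text
pics
scene [[476.28811434747945, 0.0, 277.66889323085695], [0.0, 476.28811434747945, 211.9038465541629], [0.0, 0.0, 1.0]] [ 1.17689993 -0.40203502  0.93653879] [-0.32734596  0.81655697  0.43948847 -0.18146408]
top [[503.22815032168063, 0.0, 276.0806333051334], [0.0, 503.22815032168063, 214.4624888039279], [0.0, 0.0, 1.0]] [0.30581637 0.02884685 1.31884592] [ 0.06513682 -0.69371342  0.7143211  -0.06530117]
wrist [[325.19226210127806, 0.0, 274.8752256582379], [0.0, 325.19226210127806, 214.2828682705882], [0.0, 0.0, 1.0]] [ 0.34300962 -0.52847947  0.3732333 ] [ 0.12994893  0.8375809  -0.52425819 -0.08200522]
{'time_s': 0.15, 'qpos': array([ 1.05606423,  0.38404169,  0.01637763,  1.37088333, -0.00630963,
        1.38823588, -0.04649064]), 'joint_vel': array([ 0.00031897, -0.00246007, -0.00091686, -0.00385963, -0.00050923,
       -0.0006891 ,  0.00027784]), 'effort': array([ 2.01295312e-03, -6.28153682e+01,  8.45840815e-01, -3.72167373e+01,
        1.67385576e-02,  1.09366933e-02,  5.16138505e-05]), 'tool_pos': array([ 0.27275205, -0.56190952,  0.23052402]), 'eef_rot': array([-7.40095567e-04,  9.74581240e-01,  2.24033099e-01, -1.71969010e-04]), 'contact_force': array([-0.50596488, -0.14959694, -0.68748697]), 'torque': array([0.01166252, 0.05766489, 0.03037717]), 'gripper_force': 0.0, 'grip_width': 0.0851811413768496}
```

View pics/scene0.png

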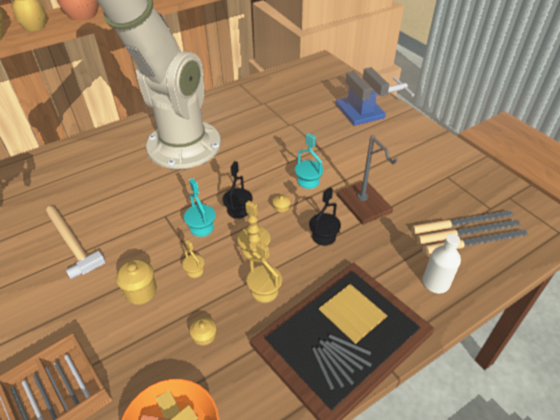

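View pics/top0.png

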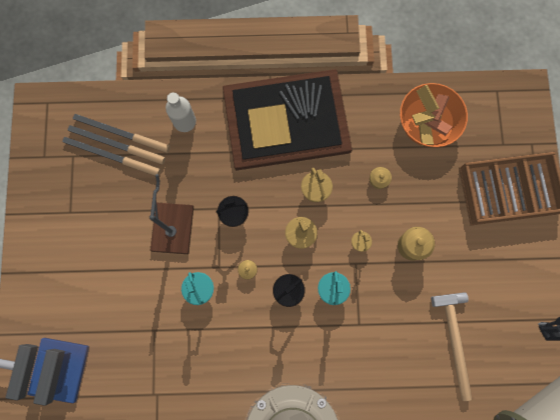

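The scene view shows the target lamp at (264,275), the solid-stemmed one at (253,235), the small one at (193,262) and the hook from (372,140) to (393,160). In the top view they are at (317,185), (301,232), (361,240) and (153,215)-(157,178). I'll zoom in.

Run:
```python
import cv2,numpy as np
s=cv2.imread('pics/scene0.png');t=cv2.imread('pics/top0.png')
def cr(i,x,y,w,h): return cv2.resize(i[y:y+h,x:x+w],(400,300),interpolation=cv2.INTER_CUBIC)
cv2.imwrite('pics/m1.png',np.vstack([np.hstack([cr(s,225,225,80,60+20),cr(s,340,130,80,80)][:2]),np.hstack([cr(t,285,155,80,60),cr(t,125,165,80,60)])]))
```

```text
(no output)
```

View pics/m1.png

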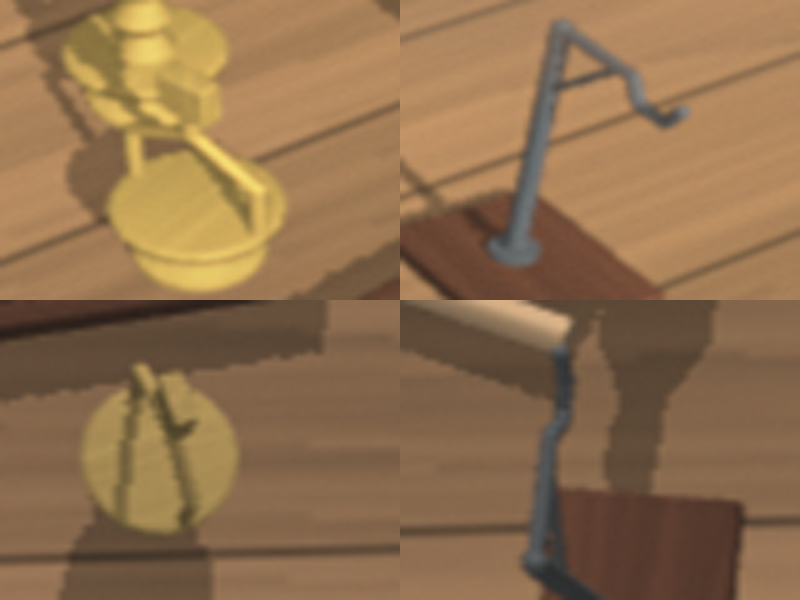

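```bash
cat >> h.py <<'E'
def ray(c,uv,fish=False):
    K=c['K'];d=np.array([(uv[0]-K[0,2])/K[0,0],(uv[1]-K[1,2])/K[1,1]])
    if fish:
        r=np.linalg.norm(d);d=np.array([*(d/r*np.sin(r)),np.cos(r)])
    else: d=np.array([*d,1.])
    q=np.array(c['attitude']);return np.array(c['eye']),R.from_quat(q[[1,2,3,0]]).apply(d/np.linalg.norm(d))
def onz(c,uv,z,fish=False):
    e,d=ray(c,uv,fish);return e+d*(z-e[2])/d[2]
def tri(rs):
    A=sum(np.eye(3)-np.outer(d,d) for e,d in rs);b=sum((np.eye(3)-np.outer(d,d))@e for e,d in rs)
    p=np.linalg.solve(A,b);return p,[round(1e3*np.linalg.norm(np.cross(p-e,d)),1) for e,d in rs]
E
python3 - <<'E'
from h import *
np.set_printoptions(precision=4,suppress=True)
S,T,W=[np.load('pics/%s0.npy'%n,allow_pickle=True).item() for n in ['scene','top','wrist']]
print('lampT',onz(T,(317,186),.05))
l=onz(S,(251.8,270.3),.05);r=onz(S,(276.6,286.9),.05);print('legs',l,r,(l+r)/2,np.degrees(np.arctan2(*(r-l)[1::-1])),np.linalg.norm(r-l))
l=onz(S,(251.8,261),.092);r=onz(S,(277.6,274),.092);print('corners',l,r,(l+r)/2,np.degrees(np.arctan2(*(r-l)[1::-1])),np.linalg.norm(r-l))
tip=tri([ray(S,(396.8,160)),ray(T,(157.4,175))]);print('tip',tip)
pt=tri([ray(S,(372.5,137)),ray(T,(152,217))]);print('posttop',pt)
print('postfoot',onz(S,(363,196.7),.02),onz(T,(169,232),.02))
print('stemlamp',onz(T,(301,232),.05),'small',onz(T,(361,240.5),.035))
print('black',onz(T,(232,212),.05))
# wrist
cv2.imwrite('pics/w0b.png',W['color'][:,:,::-1])
E
```

```text
lampT [ 0.6148 -0.0831  0.05  ]
legs [ 0.5814 -0.0927  0.05  ] [ 0.6519 -0.0702  0.05  ] [ 0.6166 -0.0815  0.05  ] 17.694288850244828 0.07402306500992288
corners [ 0.5874 -0.094   0.092 ] [ 0.6495 -0.0655  0.092 ] [ 0.6184 -0.0797  0.092 ] 24.64575403690214 0.06831264121737125
tip (array([0.6098, 0.2912, 0.2215]), [np.float64(1.2), np.float64(1.2)])
posttop (array([0.5135, 0.3012, 0.223 ]), [np.float64(0.9), np.float64(0.9)])
postfoot [0.5149 0.3028 0.02  ] [0.5102 0.3057 0.02  ]
stemlamp [ 0.4956 -0.0371  0.05  ] small [ 0.4712 -0.1911  0.035 ]
black [0.5527 0.138  0.05  ]
```

View pics/w0b.png

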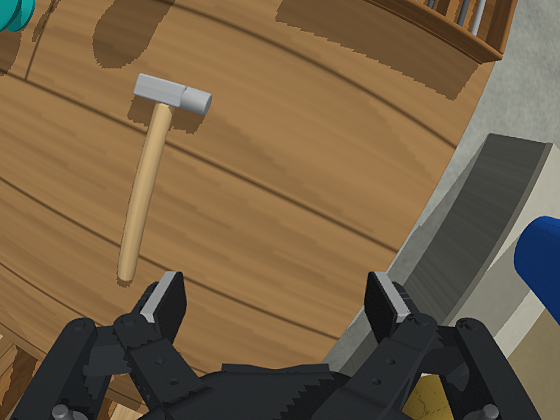

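The wrist view shows only the fingers, the hammer and the table. My estimates are lamp centre (0.616,-0.081) with the arch near 20°, and hook throat (0.588,0.294) with hook x near 173°. I'll move toward the lamp and look again there.

Call:
servo_tool(plan=[[[0.45, -0.3, -0.1], [0, 0, 0], 85], [[0.95, -0.59, -0.2], [0, 0, 0], 85], [[0.95, -0.59, -0.2], [0, 0, 0], 85], [[0.95, -0.59, -0.2], [0, 0, 0], 85]])

```text
time_s: 0.65
tool_pos: [0.345, -0.4484, 0.2554]
eef_rot: [0.0, 0.974, 0.225, -0.0]
contact_force: [-0.2, -0.2, -0.3]
grip_width: 0.0852
gripper_force: 0.0
```

Call:
servo_tool(plan=[[[0.45, -0.3, 0], [0, 0, 0], 85], [[0.95, -0.59, 0], [0, 0, 0], 85], [[0.95, -0.59, 0], [0, 0, 0], 85], [[0.95, -0.59, 0], [0, 0, 0], 85]])

```text
time_s: 1.15
tool_pos: [0.4154, -0.3366, 0.2548]
eef_rot: [-0.0, 0.975, 0.223, -0.001]
contact_force: [-0.7, -1.5, -0.1]
grip_width: 0.0851
gripper_force: 0.0
```

Call:
servo_tool(plan=[[[0.45, -0.3, 0], [0, 0, 0], 85], [[0.95, -0.59, 0], [0, 0, 0], 85], [[0.95, -0.59, 0], [0, 0, 0], 85], [[0.95, -0.59, 0], [0, 0, 0], 85]])

```text
time_s: 1.65
tool_pos: [0.4872, -0.224, 0.2549]
eef_rot: [0.0, 0.975, 0.223, -0.0]
contact_force: [-0.4, -0.7, -0.5]
grip_width: 0.0848
gripper_force: 0.0
```

Call:
servo_tool(plan=[[[0.45, -0.3, 0], [0, 0, 0], 85], [[0.95, -0.59, 0], [0, 0, 0.05], 85], [[0.95, -0.59, 0], [0, 0, 0.1], 85], [[0.95, -0.59, 0], [0, 0, 0.1], 85]])

```text
time_s: 2.15
tool_pos: [0.5591, -0.1109, 0.2548]
eef_rot: [0.0, 0.985, 0.172, -0.001]
contact_force: [-0.3, -0.9, -0.4]
grip_width: 0.0847
gripper_force: 0.0
```

Run:
```python
from h import *
c=cap('wrist','w1');np.save('pics/w1.npy',c,allow_pickle=True);print(c['eye'],c['attitude']);s=bot.state();print(s['time_s'],s['tool_pos'],s['eef_rot'])
```

```text
[ 0.63272233 -0.08487623  0.39756708] [ 0.12642815  0.80816492 -0.56840884 -0.08829939]
2.2 [ 0.55879175 -0.11181201  0.25489185] [ 4.94227451e-04  9.85233105e-01  1.71216598e-01 -6.00781316e-04]
```

View pics/w1.png

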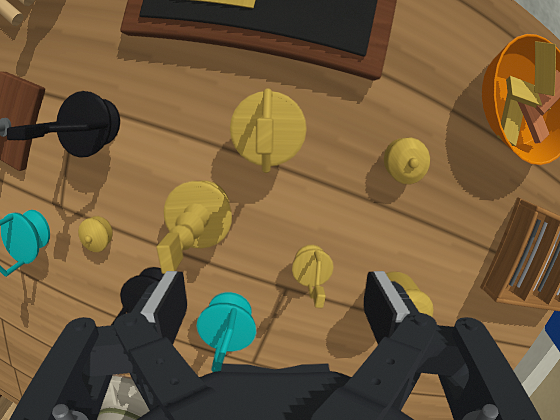

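The wrist view shows the target lamp at bowl (268,128), tab (265,136), with the arch running vertically in the image. A zoomed crop should give the tab precisely.

Run:
```python
import cv2
i=cv2.imread('pics/w1.png')[80:180,220:320]
cv2.imwrite('pics/w1c.png',cv2.resize(i,(600,600),interpolation=cv2.INTER_CUBIC))
```

```text
(no output)
```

View pics/w1c.png

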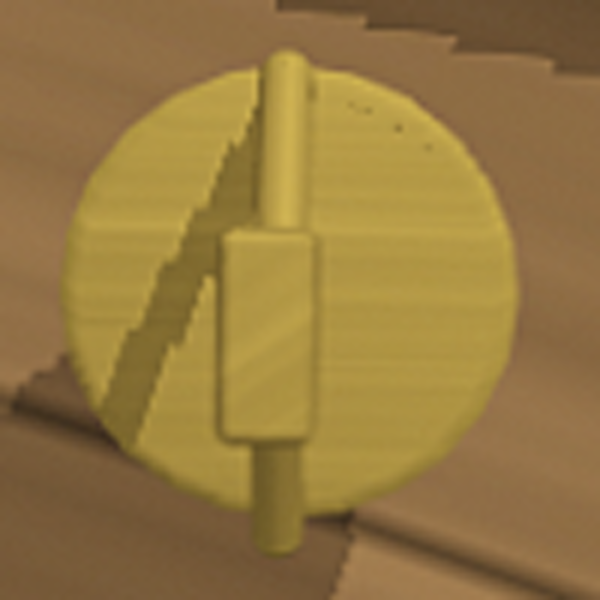

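Run:
```python
from h import *
np.set_printoptions(precision=4,suppress=True)
c=np.load('pics/w1.npy',allow_pickle=True).item()
p=lambda u,v,z:onz(c,(220+u/6,80+v/6),z,True)
print('bowl',p(290,290,.05),'tab',p(267,338,.166))
for a,b,z in [((271,235),(264,440),.166),((286,55),(278,548),.09)]:
    A,B=p(*a,z),p(*b,z);d=A-B;print(np.degrees(np.arctan2(d[1],d[0])),np.linalg.norm(d),(A+B)/2)
s=bot.state();r=R.from_quat(s['eef_rot'][[1,2,3,0]]);m=r.as_matrix();print('toolx',np.degrees(np.arctan2(m[1,0],m[0,0])),s['tool_pos'])
for t in [(p(290,290,.05)+p(267,338,.166))/2]: print(m.T@(np.array([t[0],t[1],.19])-s['tool_pos'])/.12)
```

```text
bowl [ 0.6157 -0.084   0.05  ] tab [ 0.6151 -0.0837  0.166 ]
17.56638652333651 0.024491996128129155 [ 0.6151 -0.0837  0.166 ]
18.661086314804308 0.07836028403159491 [ 0.6152 -0.0836  0.09  ]
toolx 19.717100588853896 [ 0.5588 -0.1118  0.2549]
[ 0.5232 -0.0607  0.54  ]
```

Bowl, tab and arch agree on (0.6152,-0.0838), arch at 18.2°. I'll centre over it, descend, then grip.

Call:
servo_tool(plan=[[[0.3, -0.03, 0], [0, 0, 0.025], 60], [[0.523, -0.06, 0.1], [0, 0, 0.025], 50], [[0.523, -0.06, 0.4], [0, 0, 0.025], 50], [[0.523, -0.06, 0.6], [0, 0, 0.025], 50], [[0.523, -0.06, 0.8], [0, 0, 0.025], 50], [[0.523, -0.06, 0.98], [0, 0, 0.025], 50], [[0.523, -0.06, 0.98], [0, 0, 0.025], 50], [[0.523, -0.06, 0.98], [0, 0, 0.025], 50]])

```text
time_s: 3.2
tool_pos: [0.6162, -0.0823, 0.1388]
eef_rot: [0.0, 0.987, 0.159, 0.0]
contact_force: [0.3, 0.1, 0.9]
grip_width: 0.0499
gripper_force: 0.0
```

Call:
servo_tool(plan=[[[0, 0, 0], [0, 0, 0], 30], [[0, 0, 0], [0, 0, 0], 5], [[0, 0, 0], [0, 0, 0], 5], [[0, 0, 0], [0, 0, 0], 5], [[0, 0, 0], [0, 0, 0], 5], [[0, 0, 0], [0, 0, 0], 5]])

```text
time_s: 3.95
tool_pos: [0.6167, -0.0805, 0.1386]
eef_rot: [0.0, 0.987, 0.16, 0.001]
contact_force: [0.0, -1.5, 5.8]
grip_width: 0.0106
gripper_force: 59.7
```

Call:
servo_tool(plan=[[[0, 0, -0.15], [0, 0, 0], 5], [[0, 0, -0.4], [0, 0, 0], 5], [[0, 0, -0.7], [0, 0, 0], 5], [[0, 0, -1], [0, 0, 0], 5], [[0, 0, -1], [0, 0, 0], 5]])

```text
time_s: 4.58
tool_pos: [0.6172, -0.0798, 0.2612]
eef_rot: [0.0, 0.987, 0.16, 0.003]
contact_force: [1.3, 0.0, -6.1]
grip_width: 0.0111
gripper_force: 58.9
```

Run:
```python
from h import *
c=cap('wrist','w2');s=bot.state();print(s['time_s'],s['tool_pos'],s['eef_rot'],s['contact_force'],s['torque'],s['gripper_force'])
a=cap('scene','s2')
cv2.imwrite('pics/m2.png',np.vstack([cv2.resize(c['color'][:,:,::-1],(560,300)),cv2.resize(a['color'][120:320,180:420,::-1],(360*560//560+200,300))]))
```

```text
4.625 [ 0.61623277 -0.07983869  0.25853149] [1.90415347e-06 9.87108184e-01 1.60053153e-01 6.48754913e-04] [ 0.4966382   0.13590734 -4.91018541] [ 0.00848803 -0.00468494  0.02953757] 58.844908475875854
```

View pics/m2.png

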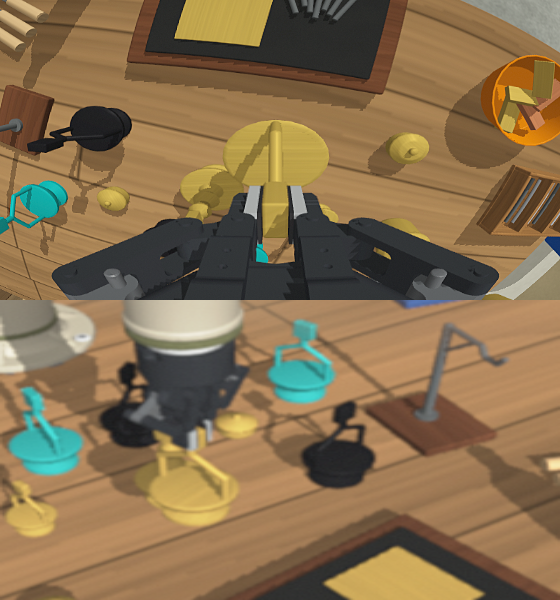

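The lamp is lifted and held upright between the fingers, and its neighbours are undisturbed. Now I'll carry it toward the hook.

Call:
servo_tool(plan=[[[0.1, -0.1, -0.2], [0, 0, 0], 5], [[0.3, -0.4, -0.35], [0, 0, 0], 5], [[0.5, -0.7, -0.35], [0, 0, 0], 5], [[0.62, -0.9, -0.35], [0, 0, 0], 5], [[0.62, -0.9, -0.35], [0, 0, 0], 5]])

```text
time_s: 5.3
tool_pos: [0.6515, 0.0498, 0.2968]
eef_rot: [-0.001, 0.987, 0.163, -0.002]
contact_force: [-1.1, -0.4, -4.8]
grip_width: 0.0105
gripper_force: 59.0
```

Call:
servo_tool(plan=[[[0.1, -0.1, 0], [0, 0, -0.1], 5], [[0.3, -0.4, 0], [0, 0, -0.25], 5], [[0.5, -0.7, 0], [0, 0, -0.4], 5], [[0.62, -0.88, 0], [0, 0, -0.55], 5], [[0.62, -0.88, 0], [0, 0, -0.7], 5], [[0.62, -0.88, 0], [0, 0, -0.85], 5], [[0.62, -0.88, 0], [0, 0, -0.97], 5], [[0.62, -0.88, 0], [0, 0, -0.97], 5]])

```text
time_s: 6.3
tool_pos: [0.6897, 0.168, 0.2978]
eef_rot: [-0.0, 0.785, 0.619, -0.002]
contact_force: [-0.3, -0.8, -4.6]
grip_width: 0.0106
gripper_force: 59.1
```

Run:
```python
from h import *
c=cap('wrist','w3');np.save('pics/w3.npy',c,allow_pickle=True);s=bot.state();print(s['time_s'],s['tool_pos'],s['eef_rot'],s['qpos'])
```

```text
6.35 [0.68969928 0.16826373 0.29814651] [-3.02618282e-04  7.85953470e-01  6.18284311e-01 -1.24951809e-03] [-0.01746841  0.62827493 -0.53384698  0.91833204  0.30496096  1.66265625
 -0.67315994]
```

View pics/w3.png

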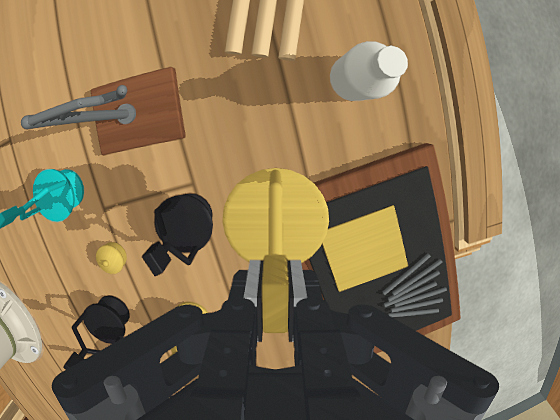

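The wrist view shows the hook running from its post top (28,122) to its upturned tip (122,90), post foot at (126,114), and the bottle at (370,70), clear of the lamp.

Run:
```python
from h import *
np.set_printoptions(precision=4,suppress=True)
c=np.load('pics/w3.npy',allow_pickle=True).item()
S,T=[np.load('pics/%s0.npy'%n,allow_pickle=True).item() for n in ['scene','top']]
t=onz(c,(122,90),.224,True);p=onz(c,(28,122),.224,True);f=onz(c,(126,114),.022,True)
print(t,p,f,np.degrees(np.arctan2(*(p-t)[1::-1])))
print(tri([ray(c,(122,90),True),ray(S,(396.8,160)),ray(T,(157.4,175))]))
print(tri([ray(c,(28,122),True),ray(S,(372.5,137)),ray(T,(152,217))]))
# dark-bar centre line columns in wrist image
g=cv2.cvtColor(c['color'],cv2.COLOR_RGB2HSV)
m=cv2.inRange(g,(0,0,30),(179,75,175));m[:,150:]=0;m[140:]=0;m[:75]=0
for u in range(20,134,6): print(u,np.where(m[:,u])[0][[0,-1]] if m[:,u].any() else None,end=' ')
cv2.imwrite('pics/w3c.png',cv2.resize(c['color'][75:145,10:150,::-1],(800,400),interpolation=cv2.INTER_CUBIC))
```

```text
[0.6089 0.29   0.224 ] [0.5151 0.2992 0.224 ] [0.5129 0.2992 0.022 ] 174.37170818278264
(array([0.6094, 0.2907, 0.2225]), [np.float64(1.2), np.float64(1.8), np.float64(0.8)])
(array([0.5137, 0.3006, 0.223 ]), [np.float64(1.1), np.float64(1.4), np.float64(0.8)])
20 None 26 [116 128] 32 [115 128] 38 [113 127] 44 [111 126] 50 [108 125] 56 [106 124] 62 [104 124] 68 [102 123] 74 [100 122] 80 [ 98 121] 86 [ 97 121] 92 [ 96 120] 98 [ 95 120] 104 [ 94 119] 110 [ 92 119] 116 [ 90 118] 122 [ 85 123] 128 [104 123]
```

View pics/w3c.png

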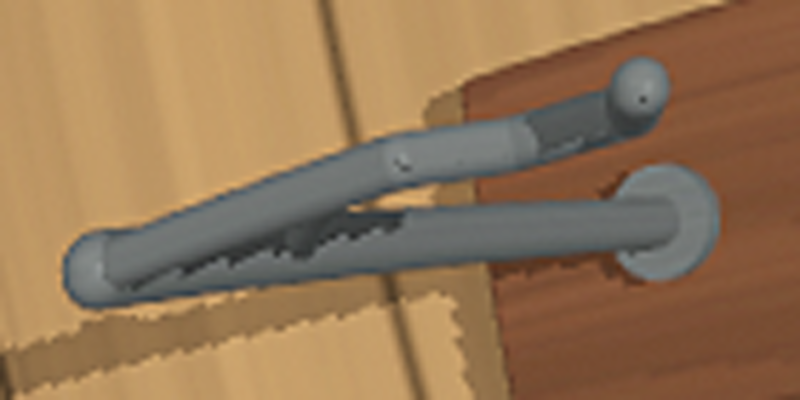

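Call:
servo_tool(plan=[[[0.2, -0.1, 0], [0, 0, -0.05], 5], [[0.5, -0.25, 0.05], [0, 0, -0.1], 5], [[0.8, -0.4, 0.1], [0, 0, -0.13], 5], [[0.907, -0.492, 0.2], [0, 0, -0.13], 5], [[0.907, -0.492, 0.27], [0, 0, -0.13], 5], [[0.907, -0.492, 0.27], [0, 0, -0.13], 5], [[0.907, -0.492, 0.27], [0, 0, -0.13], 5]])

```text
time_s: 7.22
tool_pos: [0.6588, 0.287, 0.2678]
eef_rot: [0.001, 0.742, 0.671, 0.0]
contact_force: [0.5, 0.8, -5.7]
grip_width: 0.0112
gripper_force: 59.1
```

Run:
```python
from h import *
np.set_printoptions(precision=4,suppress=True)
w=cap('wrist','w4');c=cap('scene','s4');t=cap('top','t4')
np.save('pics/s4.npy',c,allow_pickle=True);np.save('pics/w4.npy',w,allow_pickle=True);np.save('pics/t4.npy',t,allow_pickle=True)
s=bot.state();print(s['time_s'],s['tool_pos'],s['eef_rot'],s['contact_force'])
m=R.from_quat(s['eef_rot'][[1,2,3,0]]).as_matrix();print(np.degrees(np.arctan2(m[1,0],m[0,0])),m[:,2])
x=np.array([.101,.995,0])
for z in(.2655,.2356):print((m.T@(np.array([.5885,.293,z])+.002*x-s['tool_pos']))/.12)
a=cv2.resize(c['color'][110:230,320:460,::-1],(560,480),interpolation=cv2.INTER_CUBIC)
b=cv2.resize(w['color'][:,:320,::-1],(240,315))
b=np.vstack([b,np.zeros((165,240,3),np.uint8)]);cv2.imwrite('pics/m4.png',np.hstack([a,b]))
```

```text
7.375 [0.6583 0.288  0.268 ] [0.0002 0.7414 0.671  0.0005] [ 0.2448  0.0675 -4.2947]
84.29240855855274 [ 0.001   0.0003 -1.    ]
[ 0.0002 -0.5832  0.0202]
[ 0.0001 -0.5834  0.2693]
```

View pics/m4.png

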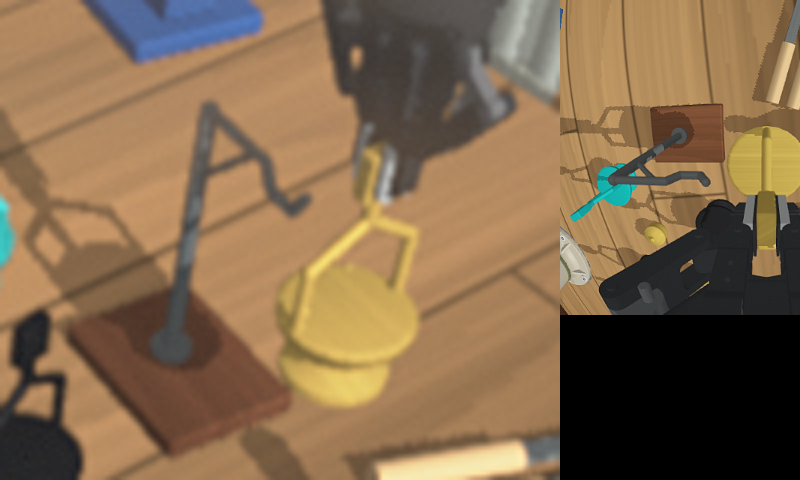

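The scene crop shows the lamp upright and level with the hook tip, its open arch facing it. The wrist view has the hook running from (69,240) to its tip at (193,243). I'll refine numerically from this closer view.

Run:
```python
from h import *
np.set_printoptions(precision=4,suppress=True)
S,w=[np.load('pics/%s4.npy'%n,allow_pickle=True).item() for n in 'sw']
g=cv2.cvtColor(w['color'],cv2.COLOR_RGB2HSV)
m=cv2.inRange(g,(0,0,30),(179,75,175))
for u in range(64,206,5):
    v=np.where(m[222:262,u])[0]; 
    if len(v): print(u,v[0]+222,v[-1]+222,end=' | ')
print()
# lamp bowl ellipse in wrist
y=cv2.inRange(g,(20,110,60),(32,255,255));y[265:]=0
n,l,st,ce=cv2.connectedComponentsWithStats(y);
for k in range(1,n):
    if st[k,4]>300: print(st[k],ce[k])
tip=tri([ray(w,(192,243),True),ray(S,(394.5,161))]);print('tip',tip,onz(w,(192,243),.224,True),onz(w,(69,240),.224,True))
e,d=ray(S,(413.2,165.5));a=np.array([.658,.286,0]);k=np.array([0,0,1.])
A=np.array([[d@d,-d@k],[d@k,-k@k]]);s=np.linalg.solve(A,[(a-e)@d,(a-e)@k]);print('peak',e+s[0]*d,s[1])
```

```text
64 236 240 | 69 232 246 | 74 229 246 | 79 225 244 | 84 222 244 | 89 222 245 | 94 222 245 | 99 222 245 | 104 222 245 | 109 222 245 | 114 225 246 | 119 229 246 | 124 234 246 | 129 236 246 | 134 236 246 | 139 236 246 | 144 234 245 | 149 232 243 | 154 231 241 | 159 228 239 | 164 228 238 | 169 228 238 | 174 229 238 | 179 229 238 | 184 229 239 | 189 229 245 | 194 234 248 | 199 240 244 | 
[ 222  168  107   97 8194] [275.4247 216.8221]
tip (array([0.6058, 0.2891, 0.218 ]), [np.float64(1.1), np.float64(1.1)]) [0.6066 0.291  0.224 ] [0.5114 0.3003 0.224 ]
peak [0.6615 0.2886 0.2431] 0.2430962793788959
```

Call:
servo_tool(plan=[[[0, -0.1, 0], [0, 0, 0], 5], [[0, -0.22, 0], [0, 0, 0], 5], [[0, -0.34, 0], [0, 0, 0], 5], [[0, -0.46, 0], [0, 0, 0], 5], [[0, -0.55, 0], [0, 0, 0], 5], [[0, -0.595, 0], [0, 0, 0], 5], [[0, -0.595, 0], [0, 0, 0], 5], [[0, -0.595, 0], [0, 0, 0], 5]])

```text
time_s: 8.38
tool_pos: [0.5871, 0.2956, 0.2673]
eef_rot: [0.0, 0.741, 0.671, 0.0]
contact_force: [0.6, 0.2, -4.5]
grip_width: 0.0108
gripper_force: 59.1
```

Call:
servo_tool(plan=[[[0, 0, 0.05], [0, 0, 0], 5], [[0, 0, 0.1], [0, 0, 0], 5], [[0, 0, 0.15], [0, 0, 0], 5], [[0, 0, 0.19], [0, 0, 0], 5], [[0, 0, 0.19], [0, 0, 0], 5], [[0, 0, 0.19], [0, 0, 0], 5]])

```text
time_s: 9.12
tool_pos: [0.5867, 0.296, 0.2448]
eef_rot: [0.0, 0.741, 0.672, 0.0]
contact_force: [-0.3, 0.1, -4.5]
grip_width: 0.0108
gripper_force: 59.0
```

Run:
```python
from h import *
np.set_printoptions(precision=4,suppress=True)
s=bot.state();print({k:s[k] for k in('time_s','tool_pos','eef_rot','contact_force','torque')})
```

```text
{'time_s': 9.125, 'tool_pos': array([0.5867, 0.296 , 0.2448]), 'eef_rot': array([0.    , 0.7409, 0.6716, 0.0002]), 'contact_force': array([-0.3108,  0.0629, -4.5259]), 'torque': array([0.0658, 0.0176, 0.0523])}
```

Call:
servo_tool(plan=[[[0, 0, 0.02], [0, 0, 0], 5], [[0, 0, 0.035], [0, 0, 0], 5], [[0, 0, 0.045], [0, 0, 0], 5], [[0, 0, 0.045], [0, 0, 0], 5]])

```text
time_s: 9.62
tool_pos: [0.5866, 0.2959, 0.239]
eef_rot: [-0.0, 0.741, 0.672, -0.0]
contact_force: [0.4, -0.2, -4.0]
grip_width: 0.0108
gripper_force: 59.2
```

Call:
servo_tool(plan=[[[0, 0, 0.01], [0, 0, 0], 5], [[0, 0, 0.015], [0, 0, 0], 5], [[0, 0, 0.015], [0, 0, 0], 5]])

```text
time_s: 10.0
tool_pos: [0.5868, 0.2961, 0.2381]
eef_rot: [0.0, 0.741, 0.672, 0.001]
contact_force: [-1.7, 0.2, 1.2]
grip_width: 0.011
gripper_force: 60.0
```

Call:
servo_tool(plan=[[[0, 0, 0.008], [0, 0, 0], 5], [[0, 0, 0.012], [0, 0, 0], 5], [[0, 0, 0.012], [0, 0, 0], 5]])

```text
time_s: 10.38
tool_pos: [0.5869, 0.2963, 0.2378]
eef_rot: [0.0, 0.741, 0.672, 0.001]
contact_force: [-3.2, -1.0, 8.0]
grip_width: 0.011
gripper_force: 61.1
```

Run:
```python
from h import *
np.set_printoptions(precision=4,suppress=True)
s=bot.state();print({k:s[k] for k in('time_s','tool_pos','eef_rot','contact_force','torque')})
```

```text
{'time_s': 10.375, 'tool_pos': array([0.5869, 0.2963, 0.2378]), 'eef_rot': array([0.0003, 0.7409, 0.6716, 0.0012]), 'contact_force': array([-3.1693, -1.0396,  7.9905]), 'torque': array([-0.4813,  0.7969, -0.0074])}
```

Call:
servo_tool(plan=[[[0, 0, -0.02], [0, 0, 0], 5], [[0, -0.015, -0.03], [0, 0, 0], 5], [[0, -0.025, -0.03], [0, 0, 0], 5], [[0, -0.025, -0.02], [0, 0, 0], 5], [[0, -0.025, -0.012], [0, 0, 0], 5], [[0, -0.025, -0.012], [0, 0, 0], 5]])

```text
time_s: 11.12
tool_pos: [0.5835, 0.2964, 0.238]
eef_rot: [-0.0, 0.741, 0.672, 0.0]
contact_force: [-3.6, -0.8, 3.1]
grip_width: 0.011
gripper_force: 60.2
```

Call:
servo_tool(plan=[[[0, 0, 0.012], [0, 0, 0], 5], [[0, 0, 0.012], [0, 0, 0], 5], [[0, 0, 0.012], [0, 0, 0], 5]])

```text
time_s: 11.5
tool_pos: [0.5835, 0.2966, 0.2377]
eef_rot: [0.0, 0.741, 0.672, 0.001]
contact_force: [-4.6, -2.0, 9.3]
grip_width: 0.0107
gripper_force: 61.4
```

Call:
servo_tool(plan=[[[0, 0.01, -0.03], [0, 0, 0], 5], [[-0.017, 0.015, -0.03], [0, 0, 0], 5], [[-0.017, 0.015, -0.02], [0, 0, 0], 5], [[-0.017, 0.015, -0.008], [0, 0, 0], 5], [[-0.017, 0.015, -0.004], [0, 0, 0], 5], [[-0.017, 0.015, -0.004], [0, 0, 0], 5]])

```text
time_s: 12.25
tool_pos: [0.5858, 0.2945, 0.2379]
eef_rot: [0.0, 0.741, 0.672, 0.001]
contact_force: [-0.5, -0.1, 5.9]
grip_width: 0.011
gripper_force: 60.9
```

Vertical load only, so it is resting in the throat at the peak. Lighten the load and open partly.

Call:
servo_tool(plan=[[[0, 0, -0.007], [0, 0, 0], 5], [[0, 0, -0.007], [0, 0, 0], 11], [[0, 0, -0.007], [0, 0, 0], 14], [[0, 0, -0.007], [0, 0, 0], 18], [[0, 0, -0.007], [0, 0, 0], 24], [[0, 0, -0.007], [0, 0, 0], 30], [[0, 0, -0.007], [0, 0, 0], 30], [[0, 0, -0.007], [0, 0, 0], 30]])

```text
time_s: 13.25
tool_pos: [0.5852, 0.294, 0.2372]
eef_rot: [-0.0, 0.741, 0.672, 0.0]
contact_force: [-0.4, -0.1, 0.5]
grip_width: 0.0298
gripper_force: 0.0
```

```bash
cat > chk.py <<'E'
from h import *
np.set_printoptions(precision=4,suppress=True)
c=cap('scene');t=cap('top');s=bot.state()
print(s['time_s'],s['tool_pos'],s['contact_force'],s['grip_width'])
for n,k in(('scene',c),('top',t)):
    y=cv2.inRange(cv2.cvtColor(k['color'],cv2.COLOR_RGB2HSV),(20,110,60),(32,255,255))
    q,l,st,ce=cv2.connectedComponentsWithStats(y)
    print(n,[(ce[i].round(1).tolist(),st[i].tolist()) for i in range(1,q) if st[i,4]>80])
E
python3 chk.py
```

```text
13.35 [0.5852 0.294  0.2372] [-0.1853 -0.5438 -0.0444] 0.03038112708362363
scene [([29.3, 13.8], [13, 0, 33, 31, 805]), ([125.4, 3.9], [107, 0, 37, 10, 295]), ([386.1, 177.5], [370, 139, 33, 61, 1016]), ([281.0, 203.1], [273, 195, 17, 17, 234]), ([253.2, 235.3], [238, 200, 32, 60, 1067]), ([192.4, 261.9], [182, 241, 22, 37, 469]), ([136.6, 281.5], [116, 260, 40, 44, 1335]), ([352.5, 312.9], [319, 284, 69, 60, 2151]), ([202.9, 330.7], [190, 318, 26, 27, 570]), ([174.0, 408.4], [156, 392, 41, 28, 573])]
top [([425.4, 114.5], [413, 85, 25, 59, 633]), ([268.9, 125.9], [248, 104, 43, 44, 1471]), ([379.8, 177.3], [370, 167, 21, 22, 341]), ([300.6, 232.3], [286, 217, 30, 31, 720]), ([416.0, 243.4], [398, 227, 36, 33, 886]), ([361.2, 241.0], [352, 231, 19, 20, 288])]
```

Call:
servo_tool(plan=[[[0, 0, -0.05], [0, 0, 0], 30], [[0, 0, -0.12], [0, 0, 0], 30], [[0, 0, -0.25], [0, 0, 0], 30], [[0, 0, -0.45], [0, 0, 0], 30], [[0, 0, -0.7], [0, 0, 0], 30], [[0, 0, -0.95], [0, 0, 0], 30], [[0, 0, -0.95], [0, 0, 0], 30]])

```text
time_s: 14.22
tool_pos: [0.5857, 0.2949, 0.3554]
eef_rot: [0.0, 0.741, 0.672, 0.003]
contact_force: [-0.1, -0.4, -1.6]
grip_width: 0.0301
gripper_force: 0.0
```

Call:
servo_tool(plan=[[[0, 0, 0], [0, 0, 0], 30], [[0, 0, 0], [0, 0, 0], 30], [[0, 0, 0], [0, 0, 0], 30], [[0, 0, 0], [0, 0, 0], 30], [[0, 0, 0], [0, 0, 0], 30], [[0, 0, 0], [0, 0, 0], 30]])

```text
time_s: 14.98
tool_pos: [0.5852, 0.294, 0.3512]
eef_rot: [-0.0, 0.741, 0.672, 0.0]
contact_force: [-1.0, 0.4, 0.0]
grip_width: 0.0298
gripper_force: 0.0
```

```bash
python3 chk.py; sleep 0; python3 chk.py
python3 - <<'E'
from h import *
np.set_printoptions(precision=4,suppress=True)
w=cap('wrist','w5');g=cv2.cvtColor(w['color'],cv2.COLOR_RGB2HSV)
y=cv2.inRange(g,(20,110,60),(32,255,255));n,l,st,ce=cv2.connectedComponentsWithStats(y)
for k in range(1,n):
    if st[k,4]>300: print(st[k],ce[k],onz(w,ce[k],.148,True))
E
```

```text
15.075 [0.5852 0.294  0.3512] [-0.089   0.5668  0.16  ] 0.029947267254686487
scene [([29.3, 13.8], [13, 0, 33, 31, 807]), ([125.3, 3.9], [107, 0, 37, 10, 296]), ([386.6, 176.2], [370, 138, 33, 62, 1053]), ([281.0, 203.1], [272, 195, 18, 17, 236]), ([253.2, 235.3], [238, 200, 32, 60, 1071]), ([192.5, 261.8], [183, 240, 21, 37, 470]), ([136.6, 281.4], [116, 260, 40, 44, 1328]), ([352.4, 312.9], [319, 284, 69, 60, 2154]), ([203.0, 330.7], [190, 318, 26, 27, 569]), ([173.9, 408.4], [156, 392, 41, 28, 573])]
top [([425.4, 114.5], [413, 85, 25, 59, 636]), ([268.9, 125.9], [248, 104, 43, 44, 1469]), ([379.8, 177.3], [370, 167, 21, 22, 339]), ([300.6, 232.3], [286, 217, 31, 31, 709]), ([416.0, 243.5], [398, 227, 36, 33, 885]), ([361.1, 240.9], [352, 231, 19, 20, 286])]
15.175 [0.5852 0.294  0.3513] [0.0617 0.57   0.299 ] 0.029977664857137095
scene [([29.3, 13.8], [13, 0, 33, 31, 806]), ([125.4, 3.9], [107, 0, 37, 10, 295]), ([386.6, 176.2], [370, 138, 33, 62, 1056]), ([281.0, 203.0], [272, 195, 18, 17, 237]), ([253.2, 235.3], [238, 200, 32, 60, 1067]), ([192.5, 262.0], [183, 241, 21, 37, 464]), ([136.6, 281.5], [116, 260, 40, 44, 1329]), ([352.5, 312.9], [319, 284, 69, 60, 2155]), ([202.9, 330.7], [190, 317, 26, 28, 568]), ([173.9, 408.4], [156, 392, 41, 28, 571])]
top [([425.5, 114.5], [413, 85, 25, 59, 638]), ([268.9, 125.9], [248, 104, 43, 44, 1470]), ([379.9, 177.3], [370, 167, 21, 22, 343]), ([300.6, 232.4], [286, 217, 31, 31, 713]), ([416.0, 243.4], [398, 227, 36, 33, 883]), ([361.2, 241.0], [352, 231, 19, 20, 285])]
[ 238  148   75   93 4161] [275.2543 185.6333] [0.5861 0.2936 0.148 ]
[ 371  273   60   48 1830] [406.4153 295.8317] [0.7449 0.1311 0.148 ]
[169 274  29  28 634] [183.2445 287.7666] [0.4577 0.1753 0.148 ]
[232 329  34  39 967] [248.6753 349.3588] [0.5272 0.0692 0.148 ]
```

```bash
python3 -c "
from h import *
print(workorder.sign_off())"
```

```text
the job is handed in; nothing more can be done
None
```

The larger arched brass lamp is hanging on the iron hook, steady in the last camera checks with the gripper clear. The small and solid-stemmed lamps did not move, and I handed the job in at about 15 s of the 45 s allowed; sign-off gave no verdict.

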